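Stand the tipped toddler plates back in their stand

ROBOT

A 6-joint arm with a two-finger parallel gripper is mounted at the origin on the work surface. World frame = base frame: x ahead of the robot, y to its left, z up, the work surface at z = 0. Lengths are in m, angles in rad, forces in N, time in s.
With the tool pointing down it reaches from about 0.375 to 0.9 m from the base axis. Payload 3.1 kg.
Tool frame: the origin (TCP) lies between the finger pads; the fingertips stand 25 mm ahead of it and the grasp point (between the pads) lies 6 mm ahead of it; x points along the fingers, y is the direction in which the jaws open and shut, and the axes are right-handed (so a half turn about x gives the same grasp; the last joint's range is limited). The gripper opens to 85 mm and grips with 20 to 120 N. Pads are 22 mm wide; open, the fingers measure 114 mm over their backs; the gripper's body (76 mm by 85 mm) begins 54 mm behind the grasp point. The pads swing forward as they close: fully open they stand 13 mm farther back than shut.
Start: joints at [-1.349, 0.527, 1.433, -0, 1.181, -0.178], TCP at [0.243, -0.576, 0.256] pointing down, gripper open.
Joint ranges: [-3.08, 3.08], [-0.75, 2.2], [0.22, 2.44], [-1.43, 4.57], [0, 2.65], [-2.85, 2.85]. Speed limits (rad/s): [2.79, 2.79, 3.14, 3.14, 3.14, 3.14].

INTERFACE

Orientations are given as a unit quaternion [x, y, z, w].
In Python, from station import manip, viewer, workorder gives the robot as it stands.
- The arm moves only by the shell command python3 -m crank 'ROWS' [FORCE]. ROWS is JSON, one flat list of numbers, 5 for each row, row after row: the opening, from 0 (shut) to 1 (fully open), then the shift along the world's x, y, z in mm, then the turn about the world's z in rad. A call has 1 to 10 rows; each row is the pose to reach, as a shift and turn from the pose commanded when the call began; what a row does not reach only later rows make up. A row lasts 1/8 s, in which the tool goes at most 62.5 mm and 10.7 degrees, less where a joint would pass 70% of its speed; a pose out of reach is approached as far as the arm can. A call with a gripper value outside its range is refused whole. The fingers move at their own pace and stop on an object; FORCE is the grip in N (left out, the last holds). Time passes only in rows, so rows that repeat a pose let the fingers close. It gives the time, the measured TCP pose, the force and the opening at its end, in the units of the state.
- manip.sense(): the state, without advancing time (a new reading comes with each control period).
- viewer.snapshot(name): name is "scene" or "top" or "wrist"; returns a dict with "img" (400x640x3 uint8, red, green, blue), "range_z" (400x640 float32, m along the optical axis (not along the pixel's ray), 0 where there is no reading), "fx", "fy", "cx", "cy" (pixels), "k1" (the pictures are not rectified: a ray, as slopes to the right and down, at radius r is drawn at 1 + k1 r^2 times it, then the intrinsics apply), "origin" and "attitude" of the camera in the world. Camera axes: x right, y down, z forward; pixel columns grow to the right and rows downward; lengths in m; the calibration is good to about 2 mm. A picture is of the moment at which its call begins.
- workorder.sign_off(): hands the job in, once; it reports no verdict.
The state is a dict: "t": time; "q": joint angles; "qd": joint speeds; "tau": joint torques, N m; "tcp_pos": TCP position; "tool_rot": TCP orientation; "force": force on the tool from outside, world axes, zero at the start; "ft_torque": the same for the moment, N m; "finger_gap": opening from 0.0 (shut) to 1.0 (fully open).
Only numpy, scipy, OpenCV 4.12 (cv2) and the standard library are available. Lean on these libraries where they do the work, as an engineer would, in place of code of your own. Each camera call takes 0.05 s, during which the arm holds its last target.

TASK

Two of the three toddler plates in the plate stand have tipped forward onto the low front bar. With your fingertips, gently push each of these two up and over, without lifting it out of the channel, so that in the end all three plates lean back at rest against the higher rear bar; leave the plate that already leans back, the snack cup, the bottle and the ramekin where they are.

Things in the scene. Friction and masses are not known exactly. Their poses are not given: they have to be found in the camera images.
- stand: Fixed wooden plate stand, slab 120 (x) by 470 (y) by 10 mm. Origin: centre of its underside, on the counter; +x to its rear, y along the row of plates, z up. A channel along y through the origin (16 mm wide, floor 10 mm, lips 20 mm above the counter) holds the lower edges of three plates side by side, 150 mm apart at y = -150, 0, 150; thin dividers 32 mm high between them
- front_bar (a point): Centre of the stand's low front bar, steel, 8 mm thick, along the whole stand (450 mm), 28 mm in front of the channel (stand -x), 68 mm above the counter, on thin posts between the plates
- rear_bar (a point): Centre of the stand's higher rear bar, steel, 8 mm thick, along the whole stand (450 mm), 30 mm behind the channel (stand +x), 94 mm above the counter, on thin posts between the plates. Nothing is above the bars but the plates
- plate_a: One of three like grey-green melamine plates, square, rounded corners, 130 wide (y), 150 high (z), 8 mm thick (x), 0.15 kg, on edge, loose, in any place of the stand. Starts tipped forward on the front bar, 0.35 rad to stand -x. Turns about its lower edge; falls on by itself once past upright. Origin: middle of lower edge, 4 mm above underside; x to stand +x when upright
- plate_a_top (a point): Middle of the upper edge of plate_a, 146 mm from its origin along its z
- plate_b: One of three like grey-green melamine plates, square, rounded corners, 130 wide (y), 150 high (z), 8 mm thick (x), 0.15 kg, on edge, loose, in any place of the stand. Starts tipped forward on the front bar, 0.35 rad to stand -x. Turns about its lower edge; falls on by itself once past upright. Origin: middle of lower edge, 4 mm above underside; x to stand +x when upright
- plate_b_top (a point): Middle of the upper edge of plate_b, 146 mm from its origin along its z
- plate_c: One of three like grey-green melamine plates, square, rounded corners, 130 wide (y), 150 high (z), 8 mm thick (x), 0.15 kg, on edge, loose, in any place of the stand. Starts leaning back on the rear bar, 0.26 rad to stand +x. Turns about its lower edge; falls on by itself once past upright. Origin: middle of lower edge, 4 mm above underside; x to stand +x when upright
- plate_c_top (a point): Middle of the upper edge of plate_c, 146 mm from its origin along its z
- snack_cup: Bystander: lime-green toddler snack cup with two side handles, 76 mm across (120 mm over the handles), 85 mm tall, loose, in front of the stand. Origin: centre of its underside
- bottle: Bystander: stainless steel bottle with twist cap, 70 mm across, 200 mm tall, loose, in front of the stand beyond its +y end. Origin: centre of its underside
- ramekin: Bystander: glass ramekin, 84 mm across, 45 mm tall, loose, in front of the stand beyond its -y end. Origin: centre of its underside
There are look-alikes about, which are no part of the job. Leave any pink, purple or red look-alike of the plate_b alone.

How it is judged:
At the end, for the whole second after the job is handed in: Each plate rests leaning back: top edge 22 to 60 mm behind the channel line and over 140 mm up, lower edge in the channel (within 12 mm of the line, origin under 22 mm up, moved under 30 mm), under 20 mm/s. Cup, bottle, ramekin tilted under 0.3 rad and within 30 mm of their starts (x of plate_a_top in the frame of stand between 0.022 and 0.06 m and z of each of plate_a_top, plate_b_top, plate_c_top in the frame of stand above 0.14 m and x of plate_a in the frame of stand between -0.012 and 0.012 m and z of each of plate_a, plate_b, plate_c in the frame of stand below 0.022 m and linear speed of each of plate_a, plate_b, plate_c below 0.02 m/s and distance of each of plate_a, plate_b, plate_c from where it was at the start of the episode below 0.03 m and x of plate_b_top in the frame of stand between 0.022 and 0.06 m and x of plate_b in the frame of stand between -0.012 and 0.012 m and x of plate_c_top in the frame of stand between 0.022 and 0.06 m and x of plate_c in the frame of stand between -0.012 and 0.012 m and not (distance of any of snack_cup, bottle, ramekin from where it was at the start of the episode above 0.03 m or angle between any of snack_cup, bottle, ramekin's own z axis and vertical above 0.3 rad)); the robot touches nothing.
It fails at once if a plate is lifted: its lower edge rises more than 20 mm out of the channel (z of any of plate_a, plate_b, plate_c in the frame of stand above 0.034 m).
It fails at once if a plate is pushed hard (over 20 N) (contact force between the fingers and plate_a above 20 N or contact force between the fingers and plate_b above 20 N or contact force between the fingers and plate_c above 20 N).
It fails at once if the plate that already leans back is disturbed (its upper edge moves more than 20 mm) (distance of plate_c_top from where it was at the start of the episode above 0.02 m).
It fails at once if the snack cup, bottle or ramekin is moved more than 30 mm or tipped (distance of any of snack_cup, bottle, ramekin from where it was at the start of the episode above 0.03 m or angle between any of snack_cup, bottle, ramekin's own z axis and vertical above 0.3 rad).
It also fails if it takes over 48 s, if anything falls off the work surface, if the arm or the gripper's body presses on something with over 40 N, if the wrist force passes 120 N, or if a joint passes its speed limit or range.

## Working session

There is one attempt and no reset: what is moved stays moved. The work goes in short steps, Python scripts to look and compute and a shell command to move; the robot and the scene stay as the last step left them, time stands still between calls to the robot, and variables do not carry over. Pictures are saved under pics/ and viewed, and the job is handed in when it is done.

```bash
mkdir -p pics; ls; python3 - <<'E'
from station import manip, viewer
import cv2
print(manip.sense())
for n in ["scene","top","wrist"]:
    s=viewer.snapshot(n)
    cv2.imwrite(f"pics/{n}0.png",s["img"][:,:,::-1])
    print(n,{k:s[k] for k in s if k not in("img","range_z")})
E
```

```text
pics
{'t': 0.0, 'q': array([-1.34949505e+00,  5.28496290e-01,  1.43395085e+00, -2.62001058e-06,
        1.18140309e+00, -1.78503394e-01]), 'qd': array([ 0.0003876 , -0.00101686, -0.00050166, -0.00031758, -0.00088029,
       -0.00040947]), 'tau': array([ 4.95517979e-04, -4.42348087e+01, -1.78025740e+01, -2.37728100e-04,
        8.28652323e-03, -2.99905764e-06]), 'tcp_pos': array([ 0.24314484, -0.5750169 ,  0.25529962]), 'tool_rot': array([-0.69300699, -0.14121098,  0.69304286, -0.13961503]), 'force': array([-0.24250392, -0.51844685, -0.41913294]), 'ft_torque': array([-0.01256511, -0.02995534,  0.03211363]), 'finger_gap': 1.000104823897306}
scene {'fx': 381.0127868155815, 'fy': 381.0127868155815, 'cx': 312.7389067506188, 'cy': 192.70895422218848, 'k1': 0.0012560532069040176, 'origin': array([ 1.31902405, -0.0762118 ,  0.81627883]), 'attitude': array([ 0.68914276,  0.60080726, -0.27365936, -0.29870295])}
top {'fx': 366.1484265324094, 'fy': 366.1484265324094, 'cx': 321.0065450966748, 'cy': 203.99545796647692, 'k1': -0.015431564450294288, 'origin': array([0.41992282, 0.02914207, 1.08890406]), 'attitude': array([-0.70378063,  0.70651419, -0.06070364,  0.04296031])}
wrist {'fx': 306.98629759369106, 'fy': 306.98629759369106, 'cx': 320.56266547517225, 'cy': 196.53497461763547, 'k1': -0.04128360240461759, 'origin': array([ 0.31146105, -0.54595011,  0.37287252]), 'attitude': array([ 0.82399773, -0.54640146, -0.08379393,  0.12430513])}
```

View pics/scene0.png

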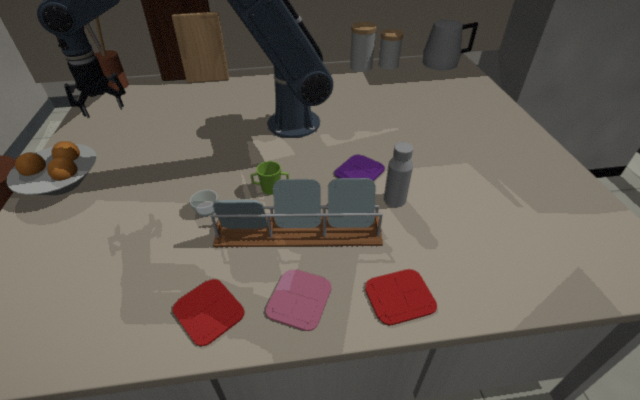

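View pics/top0.png

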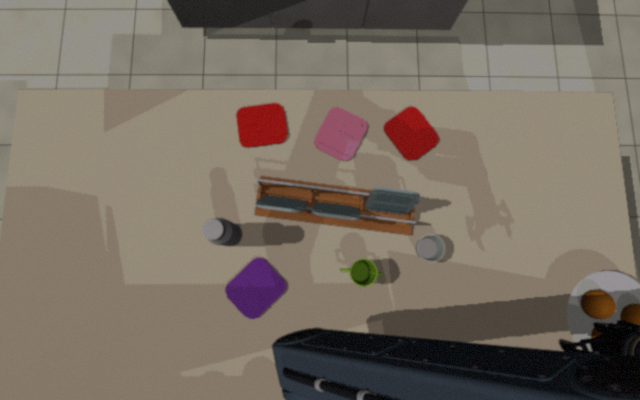

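View pics/wrist0.png

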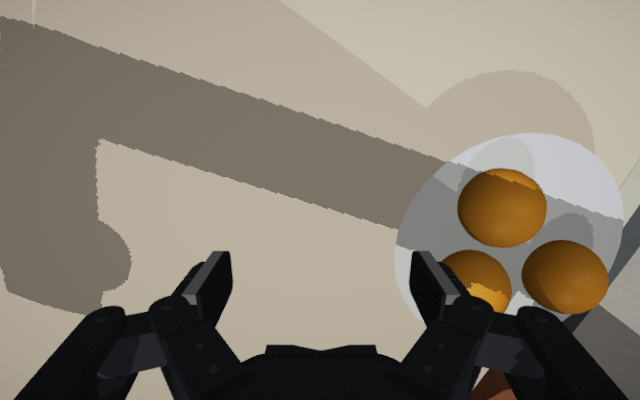

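```bash
cat > h.py <<'E'
import numpy as np, cv2
from scipy.spatial.transform import Rotation as R
from station import viewer, manip
def cloud(s):
    d=s["range_z"]; v,u=np.mgrid[:400,:640]
    K=np.array([[s["fx"],0,s["cx"]],[0,s["fy"],s["cy"]],[0,0,1.]])
    p=cv2.undistortPoints(np.stack([u,v],-1).reshape(-1,1,2).astype(float),K,np.array([s["k1"],0,0,0.])).reshape(400,640,2)
    P=np.concatenate([p*d[...,None],d[...,None]],-1)
    return P@R.from_quat(s["attitude"]).as_matrix().T+s["origin"]
E
python3 - <<'E'
from h import *
for n in ["top","scene"]:
    s=viewer.snapshot(n);P=cloud(s);hsv=cv2.cvtColor(s["img"],cv2.COLOR_RGB2HSV)
    roi=np.zeros((400,640),bool)
    if n=="top": roi[165:245,245:430]=1
    else: roi[170:255,205:390]=1
    H,S,V=[hsv[...,i].astype(int) for i in range(3)]
    ok=s["range_z"]>0
    m=roi&(H<14)&(S>120)&ok&(abs(P[...,2]-.012)<.012)
    pts=P[m][:,:2].astype(np.float32)
    r=cv2.minAreaRect(pts);print(n,m.sum(),r,cv2.boxPoints(r).round(4).tolist())
    g=roi&(H>75)&(H<115)&(S>25)&ok&(P[...,2]>.04)
    k,lab,st,c=cv2.connectedComponentsWithStats(g.astype(np.uint8))
    for i in range(1,k):
        if st[i,4]<60: continue
        q=P[lab==i]; t=q[q[:,2]>np.percentile(q[:,2],90)]
        print(st[i],"n",len(q),"mean",q.mean(0).round(3),"topstrip",t.mean(0).round(4),"zmax",q[:,2].max().round(3))
    # bars/obstacles
    for nm,mm in [("green",(H>30)&(H<50)&(S>120)),]:
        q=P[mm&ok]; print(nm,len(q),q.min(0).round(3),q.max(0).round(3)) if mm.any() else 0
    if n=="top":
        for nm,(v,u) in dict(bottle=(230,218),cup=(270,365),ram=(248,430)).items(): print(nm,P[v,u].round(3))
    cv2.imwrite(f"pics/crop_{n}.png",cv2.resize(s["img"][160:260,200:440,::-1],None,fx=3.3,fy=3.3,interpolation=2))
E
```

```text
top 2523 ((0.5763671398162842, -0.041845083236694336), (0.4694410264492035, 0.11705012619495392), 82.33365631103516) [[0.4871000051498413, -0.26669999957084656], [0.6031000018119812, -0.2822999954223633], [0.6657000184059143, 0.18299999833106995], [0.5497000217437744, 0.19859999418258667]]
[367 189  51  23 670] n 670 mean [ 0.576 -0.19   0.1  ] topstrip [ 0.5901 -0.1878  0.1535] zmax 0.158
[258 197  47  14 321] n 321 mean [0.567 0.109 0.111] topstrip [0.551  0.1136 0.1524] zmax 0.155
[314 204  45  14 329] n 329 mean [ 0.547 -0.035  0.111] topstrip [ 0.5313 -0.0282  0.1529] zmax 0.156
green 723 [ 0.214 -0.635 -0.002] [0.417 0.068 0.814]
bottle [0.488 0.255 0.202]
cup [ 0.385 -0.127  0.002]
ram [ 0.447 -0.321  0.007]
scene 2113 ((0.5977803468704224, -0.04045061767101288), (0.4663453996181488, 0.09006941318511963), 83.52970123291016) [[0.5267999768257141, -0.2671000063419342], [0.6162999868392944, -0.27720001339912415], [0.6687999963760376, 0.18619999289512634], [0.5792999863624573, 0.19629999995231628]]
[ 329  178   46   35 1289] n 1289 mean [0.567 0.115 0.106] topstrip [0.5524 0.1179 0.1474] zmax 0.154
[ 274  180   46   33 1262] n 1262 mean [ 0.548 -0.034  0.105] topstrip [ 0.5329 -0.0341  0.1448] zmax 0.152
[214 201  50  13 451] n 451 mean [ 0.59  -0.191  0.126] topstrip [ 0.5961 -0.2011  0.1512] zmax 0.156
[220 217  47   8 230] n 230 mean [ 0.573 -0.188  0.058] topstrip [ 0.575  -0.2034  0.0729] zmax 0.077
[287 217  33   3  68] n 68 mean [ 0.572 -0.022  0.043] topstrip [ 0.573  -0.0206  0.0472] zmax 0.049
green 591 [-0.447 -0.586 -0.739] [0.42  2.01  0.532]
```

View pics/crop_top.png

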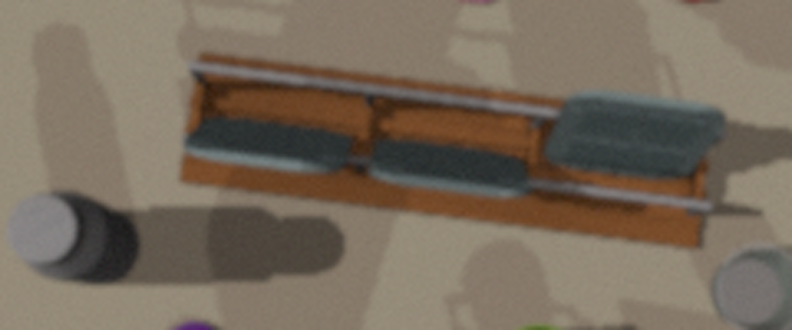

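View pics/crop_scene.png

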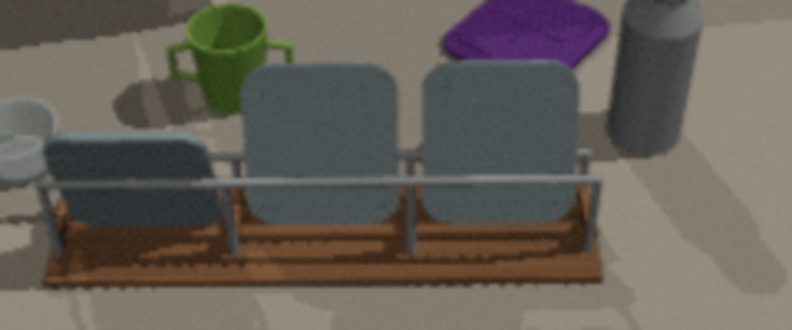

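```bash
cat >> h.py <<'E'
C=np.array([.5764,-.0418]); ex=np.array([.991,-.133]); ey=np.array([.133,.991])
def stand(p): d=np.asarray(p)[...,:2]-C; return np.stack([d@ex,d@ey,np.asarray(p)[...,2]],-1)
E
python3 - <<'E'
from h import *
st=manip.sense(); Rm=R.from_quat(st["tool_rot"]).as_matrix(); print(Rm.round(3))
y=Rm[:,1]; a=np.arctan2(y[1],y[0]); b=np.arctan2(ey[1],ey[0])
d=(b-a+np.pi/2)%np.pi-np.pi/2
print("turn",d, st["q"][5])
for sy in (0,.15):
  for sx in (-.1,-.075,-.045,.01):
    print(sy,sx,((C+sx*ex+sy*ey-st["tcp_pos"][:2])*1000).round(1))
print(stand([.531,-.028,.153]),stand([.551,.114,.152]),stand([.590,-.188,.1535]))
s=viewer.snapshot("top");P=cloud(s);r=s["range_z"]>0
m=r&(P[...,2]>.07)&(P[...,2]<.095)
hs=cv2.cvtColor(s["img"],cv2.COLOR_RGB2HSV);m&=(hs[...,0]>30)&(hs[...,0]<50)&(hs[...,1]>120)
print("cup",stand(P[m].min(0)),stand(P[m].max(0)))
E
```

```text
[[-0.     0.389 -0.921]
 [ 0.001 -0.921 -0.389]
 [-1.    -0.001 -0.   ]]
turn -0.5332028537514688 -0.17851193868298648
0 -0.1 [234.1 546.9]
0 -0.075 [258.9 543.6]
0 -0.045 [288.6 539.6]
0 0.01 [343.1 532.2]
0.15 -0.1 [254.  695.5]
0.15 -0.075 [278.8 692.2]
0.15 -0.045 [308.5 688.2]
0.15 0.01 [363.  680.9]
[-0.0468268  0.0076376  0.153    ] [-0.0458928  0.1510196  0.152    ] [ 0.0329222 -0.1430754  0.1535   ]
cup [-0.25190841 -0.74037921  0.07025391] [-0.15481065 -0.04649521  0.08963468]
```

```bash
python3 -m crank '[0.5,23,55,0,-0.05, 0.5,47,109,0,-0.1, 0.5,70,164,0,-0.16, 0.5,94,219,0,-0.21, 0.5,117,274,0,-0.27, 0.5,140,328,0,-0.32, 0.5,164,383,0,-0.38, 0.5,187,438,0,-0.43, 0.5,211,492,0,-0.48, 0.5,234,547,0,-0.53]' 20; python3 -m crank '[0.5,0,0,-40,0, 0.5,0,0,-75,0, 0.5,0,0,-105,0, 0.5,0,0,-105,0]'
python3 - <<'E'
from h import *
st=manip.sense();print(stand(st["tcp_pos"]),st["tool_rot"],st["force"],st["finger_gap"])
for n in ["top","wrist","scene"]:
    s=viewer.snapshot(n);cv2.imwrite(f"pics/{n}1.png",s["img"][:,:,::-1])
E
```

```text
t: 1.55
tcp_pos: [0.4782, -0.027, 0.2567]
tool_rot: [0.706, -0.047, -0.705, -0.046]
force: [0.4, -0.9, 0.6]
finger_gap: 0.5
t: 2.05
tcp_pos: [0.476, -0.0282, 0.1497]
tool_rot: [-0.704, 0.046, 0.707, 0.046]
force: [-0.3, -0.5, -0.6]
finger_gap: 0.502
[-1.01349446e-01  8.64595188e-05  1.49721219e-01] [-0.70386417  0.04554535  0.70735608  0.04634905] [-0.3407974  -0.47556546 -0.61754443] 0.5023821859247932
```

View pics/wrist1.png

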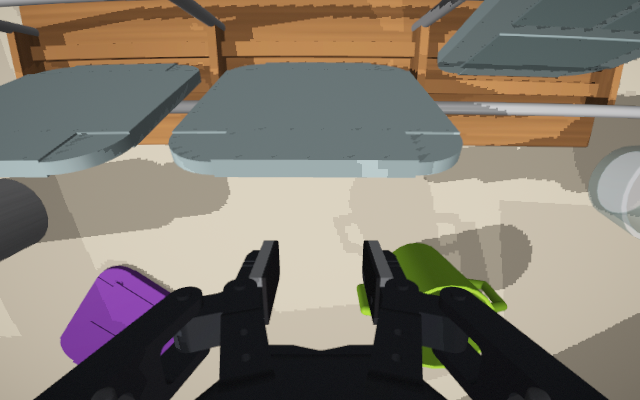

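View pics/scene1.png

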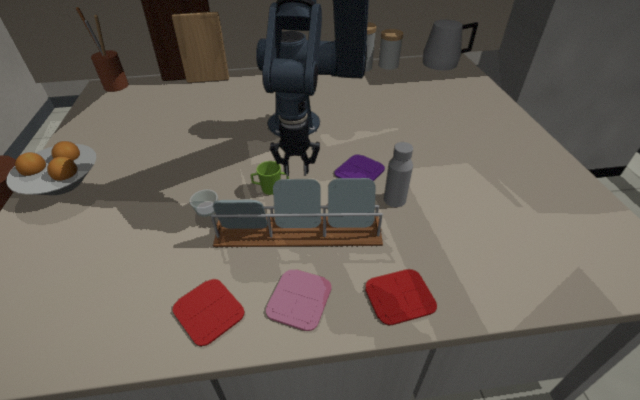

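```bash
python3 -m crank '[0.5,15,-2,0,0, 0.5,27,-3.6,0,0, 0.5,31,-4.1,0,0, 0.5,35,-4.7,0,0, 0.5,39,-5.2,0,0, 0.5,43,-5.7,0,0, 0.5,47,-6.3,0,0, 0.5,51,-6.8,0,0, 0.5,55,-7.3,0,0, 0.5,59,-7.9,0,0]'
python3 - <<'E'
from h import *
st=manip.sense();print(stand(st["tcp_pos"]),st["force"])
s=viewer.snapshot("wrist");cv2.imwrite(f"pics/w2.png",s["img"][:,:,::-1])
E
```

```text
t: 3.45
tcp_pos: [0.5366, -0.0366, 0.1513]
tool_rot: [0.706, -0.046, -0.706, -0.046]
force: [-0.7, 0.4, -0.2]
finger_gap: 0.499
[-0.04016187 -0.00016529  0.15129535] [-0.65212101  0.40959358 -0.21794957]
```

View pics/w2.png

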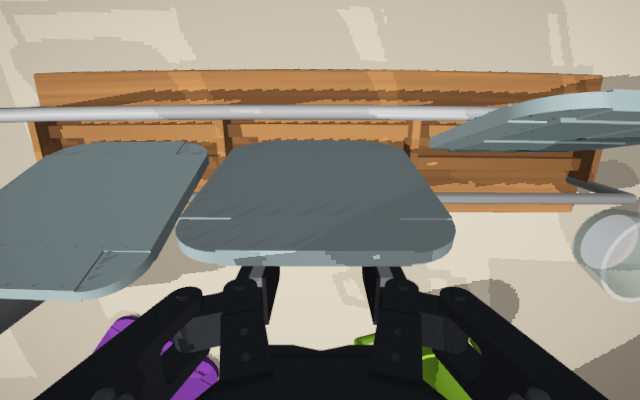

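```bash
python3 -m crank '[0.5,4,-0.5,0,0, 0.5,8,-1.1,0,0, 0.5,12,-1.6,0,0, 0.5,16,-2.1,0,0, 0.5,20,-2.7,0,0, 0.5,23,-3.1,0,0, 0.5,26,-3.5,0,0, 0.5,29,-3.9,0,0, 0.5,32,-4.3,0,0, 0.5,35,-4.7,0,0]'
python3 - <<'E'
from h import *
st=manip.sense();print(stand(st["tcp_pos"]),st["force"])
s=viewer.snapshot("wrist");cv2.imwrite(f"pics/w3.png",s["img"][:,:,::-1])
E
```

```text
t: 4.75
tcp_pos: [0.5715, -0.0413, 0.1513]
tool_rot: [0.706, -0.046, -0.706, -0.046]
force: [0.7, -0.1, -0.5]
finger_gap: 0.498
[-0.00494415 -0.0001691   0.15130729] [ 0.66703916 -0.11985352 -0.48331769]
```

View pics/w3.png

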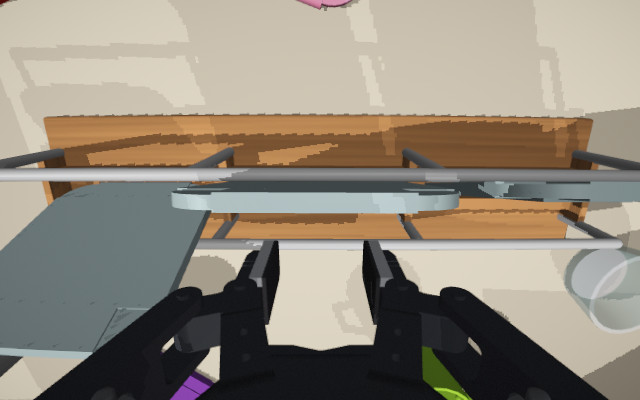

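The middle plate has fallen back and lines up with the right-hand plate (row ~195). I'll back off and move to the left plate.

```bash
python3 -m crank '[0.5,-30,4,0,0, 0.5,-84,11,0,0, 0.5,-95,13,0,0, 0.5,-89,62,0,0, 0.5,-82,112,0,0, 0.5,-75,160,0,0, 0.5,-75,160,0,0, 0.5,-75,160,0,0]'
python3 - <<'E'
from h import *
st=manip.sense();print(stand(st["tcp_pos"]),st["force"])
s=viewer.snapshot("wrist");cv2.imwrite(f"pics/w4.png",s["img"][:,:,::-1])
E
```

```text
t: 5.8
tcp_pos: [0.4968, 0.1186, 0.1514]
tool_rot: [0.706, -0.046, -0.705, -0.046]
force: [0.5, -0.2, 0.8]
finger_gap: 0.499
[-0.10024125  0.14840004  0.15135052] [ 0.4902356  -0.23837265  0.75421293]
```

View pics/w4.png

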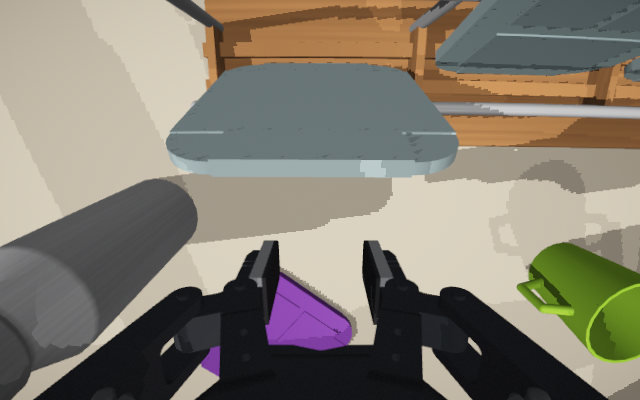

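The left plate (165–460, 65–178) is centred ahead of the fingers and the bottle is clear to the left, so I'll make the same push.

```bash
python3 -m crank '[0.5,15,-2,0,0, 0.5,27,-3.6,0,0, 0.5,31,-4.1,0,0, 0.5,35,-4.7,0,0, 0.5,39,-5.2,0,0, 0.5,43,-5.7,0,0, 0.5,47,-6.3,0,0, 0.5,51,-6.8,0,0, 0.5,55,-7.3,0,0, 0.5,59,-7.9,0,0]' && python3 -m crank '[0.5,4,-0.5,0,0, 0.5,8,-1.1,0,0, 0.5,12,-1.6,0,0, 0.5,16,-2.1,0,0, 0.5,20,-2.7,0,0, 0.5,23,-3.1,0,0, 0.5,26,-3.5,0,0, 0.5,29,-3.9,0,0, 0.5,32,-4.3,0,0, 0.5,35,-4.7,0,0]'
python3 - <<'E'
from h import *
st=manip.sense();print(stand(st["tcp_pos"]),st["force"])
s=viewer.snapshot("wrist");cv2.imwrite(f"pics/w5.png",s["img"][:,:,::-1])
E
```

```text
t: 7.1
tcp_pos: [0.5556, 0.1108, 0.1513]
tool_rot: [0.706, -0.046, -0.706, -0.046]
force: [-0.4, 0.4, 0.1]
finger_gap: 0.5
t: 8.35
tcp_pos: [0.5905, 0.1061, 0.1513]
tool_rot: [-0.706, 0.046, 0.706, 0.046]
force: [-0.0, -0.7, -0.2]
finger_gap: 0.501
[-0.00572112  0.14842738  0.15130924] [-0.04926807 -0.70490265 -0.18388238]
```

View pics/w5.png

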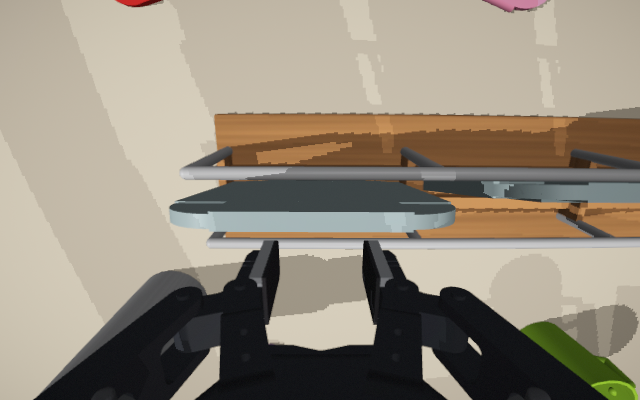

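The left plate's edge (row ~218) isn't back as far as the middle one's (~195), so it may still be falling. I'll hold and look again.

```bash
python3 -m crank '[0.5,0,0,0,0, 0.5,0,0,0,0, 0.5,0,0,0,0]'
python3 - <<'E'
from h import *
st=manip.sense();print(stand(st["tcp_pos"]),st["force"])
s=viewer.snapshot("wrist");cv2.imwrite(f"pics/w6.png",s["img"][:,:,::-1])
E
```

```text
t: 8.78
tcp_pos: [0.5901, 0.1061, 0.1513]
tool_rot: [-0.706, 0.046, 0.706, 0.046]
force: [0.3, -0.3, 0.6]
finger_gap: 0.5
[-0.006063    0.14844114  0.15129231] [ 0.29911187 -0.30690117  0.59977238]
```

View pics/w6.png

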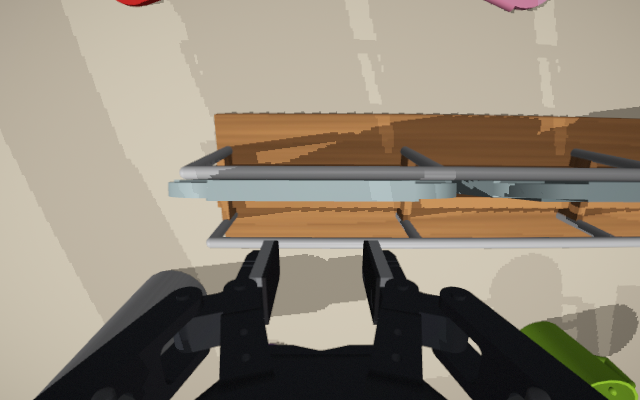

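```bash
python3 -m crank '[0.5,-30,4,0,0, 0.5,-84,11,0,0, 0.5,-110,-10,40,0, 0.5,-140,-40,80,0, 0.5,-150,-90,80,0, 0.5,-150,-150,80,0, 0.5,-150,-150,80,0,0.5,-150,-150,80,0]'
python3 - <<'E'
from h import *
for n in ["top","scene"]:
    s=viewer.snapshot(n);P=cloud(s);cv2.imwrite(f"pics/{n}7.png",s["img"][:,:,::-1])
    hsv=cv2.cvtColor(s["img"],cv2.COLOR_RGB2HSV)
    H,S,V=[hsv[...,i].astype(int) for i in range(3)]
    Q=stand(P)
    g=(s["range_z"]>0)&(H>75)&(H<115)&(S>25)&(Q[...,2]>.11)&(Q[...,2]<.17)&(abs(Q[...,0])<.08)&(abs(Q[...,1])<.24)
    for y in(-.15,0,.15):
        q=Q[g&(abs(Q[...,1]-y)<.05)]
        t=q[q[:,2]>np.percentile(q[:,2],85)]
        print(n,y,len(q),"top",t.mean(0).round(4),"ymean",q[:,1].mean().round(3))
print(manip.sense()["t"],manip.sense()["tcp_pos"])
E
```

```text
t: 9.82
tcp_pos: [0.44, -0.0438, 0.2313]
tool_rot: [-0.705, 0.046, 0.706, 0.047]
force: [-0.2, 1.0, -1.3]
finger_gap: 0.498
top -0.15 259 top [ 0.0338 -0.1459  0.1553] ymean -0.149
top 0 269 top [ 0.0331 -0.0012  0.1529] ymean -0.001
top 0.15 300 top [0.0324 0.1577 0.1562] ymean 0.151
scene -0.15 301 top [ 0.0408 -0.1517  0.1515] ymean -0.15
scene 0 320 top [0.0393 0.0051 0.1513] ymean 0.002
scene 0.15 342 top [0.0394 0.1498 0.1527] ymean 0.15
9.925 [ 0.43993644 -0.04268929  0.23116422]
```

View pics/scene7.png

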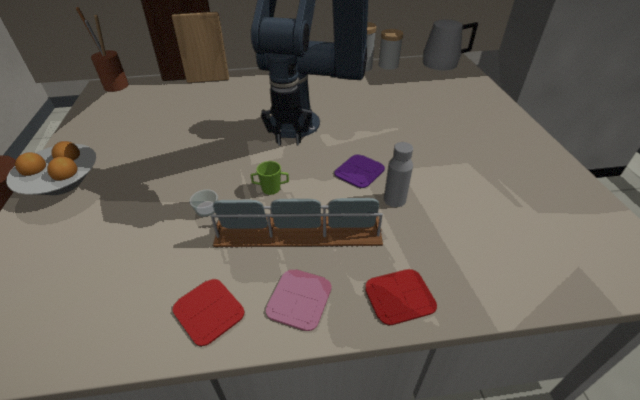

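View pics/top7.png

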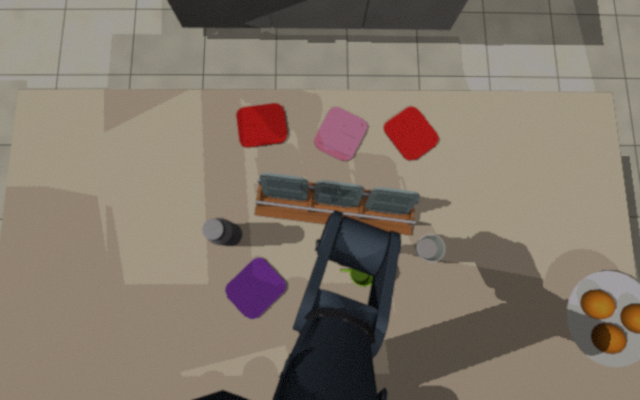

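All three plates lean back alike: in the scene view their top edges are at row ~200, columns 242, 297 and 353. The cup, bottle and ramekin haven't moved, and the gripper is clear of everything.

```bash
python3 -c "
from station import workorder; print(workorder.sign_off())"
```

```text
the job is handed in; nothing more can be done
None
```

I pushed the middle plate and then the left one (as seen from the robot) up and over with half-open fingertips, at about 30 mm/s. Both fell back onto the rear bar. The arm then backed clear and I handed the job in at about 10 s.

- **Plates:** the last checks put all three top edges 32–34 mm behind the channel in the top view and 39–41 mm in the scene view. They stood 151–156 mm up and were still at their places along the stand. Both views are inside the 22–60 mm limit, but they disagree by about 7 mm, probably because each sees a different side of the plate edge. I did not measure the lower edges separately.
- **Forces:** readings taken at the end of each move stayed under 2 N. I did not record force during the pushes.
- **Cup, bottle and ramekin:** I checked these by eye only. They look unmoved and upright in the final scene view.

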